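# Put the shoe-care kit back in its colour-matched places

### The arm

A 6-joint arm with a two-finger parallel gripper is mounted at the origin on the work surface. World frame = base frame: x ahead of the robot, y to its left, z up, the work surface at z = 0. Lengths are in mm, angles in rad, forces in N, time in s.
With the tool pointing down it reaches from about 350 to 775 mm from the base axis. Payload 7.3 kg.
Tool frame: the origin (TCP) lies at the very end of the fingers, on their centre line; the grasp point (between the pads) lies 19 mm behind it (bot.grip_point_offset is the distance from the TCP to the grasp point, in mm); z points along the fingers, y is the line along which they close (so a half turn about z gives the same grasp; the last joint's range is limited). The gripper opens to 92 mm and grips with 3 to 60 N. Pads are 19 mm wide; open, the fingers measure 130 mm over their backs; the gripper's body (75 mm by 190 mm) begins 47 mm behind the grasp point.
Start: joints at [-1.36, 0.342, 1.524, -0, 1.275, -0.146], TCP at [183.394, -491.947, 226.741] pointing down, gripper open.
Joint ranges: [-2.53, 2.53], [-0.77, 2.02], [0.04, 2.7], [-1, 4.14], [0.28, 2.66], [-3.11, 3.11]. Speed limits (rad/s): [2.57, 2.57, 3.14, 3.14, 3.14, 3.14].

### API

Orientations are given as [roll, pitch, yaw] about the fixed x, y, z axes, in that order (R = Rz(yaw) Ry(pitch) Rx(roll)).
In Python, from plant import bot gives the robot as it stands. The module is installed in compiled form; this text tells all that it offers.
- The arm moves only by the shell command python3 -m jog 'ROWS' [OPENING]. ROWS is JSON, a list of rows, each a list of 6 numbers: the shift along the tool's x, y, z in mm, then the turn, a rotation vector about the tool's x, y, z in rad. In form: [[dx, dy, dz, rx, ry, rz], ...]. A call has 1 to 12 rows; each row shifts and turns the commanded pose from where the row before left it, along the tool's axes as they then stand; what a row does not reach is not made up. A row lasts 1/10 s, in which the tool goes at most 50 mm and 8.59 degrees, less where a joint would pass 70% of its speed; a pose out of reach is approached as far as the arm can. A call with a gripper value outside its range is refused whole. OPENING is the opening in per cent of the stroke, from 0 (shut) to 100 (fully open), set as the call begins (- or left out, the last holds). The fingers move at their own pace and stop on an object; the grip force is fixed at half the most. Time passes only in rows, so rows that do not move let the fingers close. It gives the time, the measured TCP pose, the force, the opening and the grip force at its end, in the units of the state.
- bot.get_obs(): the state, without advancing time (a new reading comes with each control period).
- bot.capture(name): name is "scene" or "top" or "wrist"; returns the picture (420x560x3 uint8, red, green, blue); there is no depth.
- bot.camera_model(name): a dict with "fx", "fy", "cx", "cy" (pixels), "dist_coeffs" ([k1, k2, p1, p2, k3] as OpenCV has them; the pictures are not rectified), "position" and "orientation" of the camera in the world; the wrist camera has in their place "T_tool_cam" (4x4, takes a point from camera to tool coordinates, whose origin is the TCP and whose axes are the flange's). Camera axes: x right, y down, z forward; pixel columns grow to the right and rows downward; lengths in mm; the calibration is good to about 2 mm. A picture is of the moment at which its call begins: read the wrist's pose just before it. camera_model takes no time and is no camera call.
- bot.close_job(): hands the job in; it is judged then, once.
Trained networks look in the newest picture that a camera, given by its name, has taken for a name from the list of things; names that differ only in an ending like _2 or _b are one class to them, and where a whole thing is asked for, a point or a joint stands for the part that bears it (a point fixed in the world has none). Each returns a list of dicts, best first, with "p" (0 to 1); they miss things now and then, are a little off and sometimes report something else, mostly with a low value. They report only what shows in the picture. A call takes as long as a camera call. They do not tell look-alikes from the thing itself.
- bot.outline_of(target, camera): "mask" (420x560 bool, what is visible of it) and "pixel" ([column, row] in pixels, amid what is visible of it).
The state is a dict: "time": time; "joint_positions": joint angles; "dq": joint speeds; "tau": joint torques, N m; "tool_pos": TCP position; "tcp_rot": TCP orientation; "contact_force": force on the tool from outside, world axes, zero at the start; "moment": the same for the moment, N m; "grip_width": finger opening in mm; "finger_force": force on a finger pad.
Only numpy, scipy, OpenCV 4.12 (cv2) and the standard library are available. Lean on these libraries where they do the work, as an engineer would, in place of code of your own. Each camera call takes 0.05 s, during which the arm holds its last target. There are 200 camera calls.

### The job

Tidy the shoe-cleaning bench: put the brush with blue bristles in the blue tray, the yellow brush in the yellow tray (bristles down, along the tray, either way round), the red-lidded cream jar in the red dish and the green-capped bottle in the green dish, each sitting flat inside the rim. The jar has been left in the yellow tray, so it must go before the yellow brush can. Keep the jar, the bottle and the brushes upright throughout, and do not disturb the steel bowl or the tan shoe.

Things in the scene. Friction and masses are not known exactly. Their poses are not given: they have to be found in the camera images.
- wood_brush_center (a point): Shoe-care brush with a wooden back, a blue stripe on top and blue bristles, lying bristles down (bristles 26 mm high, 36 mm wide, 106 mm long; back above them 22 mm thick, 40 mm wide, 112 mm long with half-round ends; 48 mm high in all), about 0.12 kg. The point is its centre, half-way up, 24 mm above its underside; the middle of the back (the best place to grip, across its 40 mm width) is 13 mm higher. x runs along the brush, y across, z up; either end may lead.
- yellow_brush_center (a point): Shoe-care brush with a yellow plastic back and black bristles, lying bristles down (bristles 26 mm high, 36 mm wide, 106 mm long; back above them 22 mm thick, 40 mm wide, 112 mm long with half-round ends; 48 mm high in all), about 0.12 kg. The point is its centre, half-way up, 24 mm above its underside; the middle of the back (the best place to grip, across its 40 mm width) is 13 mm higher. x runs along the brush, y across, z up; either end may lead.
- jar_center (a point): Cream jar of amber glass with a red lid, a cylinder 52 mm in diameter and 50 mm high, about 0.14 kg, standing at first in the yellow tray. The point is its centre, half-way up, 25 mm above its underside; z up.
- bottle_center (a point): White cleaner bottle with a green cap and a green band near the foot: body 44 mm in diameter up to 62 mm, shoulder, 28 mm cap, 90 mm high in all, about 0.16 kg. The point is its centre, half-way up, 45 mm above its underside; z up.
- blue_tray: Shallow aluminium tray with a blue lining, fixed to the bench: 136 x 62 mm outside, inside 130 x 56 mm, floor 3 mm and rim 6 mm above the bench. Origin at the centre of its underside, on the bench; x along its length, y across, z up. Place of the wooden brush with blue bristles.
- yellow_tray: Shallow aluminium tray with a yellow lining, fixed to the bench: 136 x 62 mm outside, inside 130 x 56 mm, floor 3 mm and rim 6 mm above the bench. Origin at the centre of its underside, on the bench; x along its length, y across, z up. Place of the yellow brush; the jar stands in it at first.
- red_dish: Shallow round aluminium dish with a red lining, fixed to the bench: 82 mm outside, 76 mm inside diameter, floor 3 mm and rim 6 mm above the bench. Origin at the centre of its underside, on the bench. Place of the red-lidded jar.
- green_dish: Shallow round aluminium dish with a green lining, fixed to the bench: 82 mm outside, 76 mm inside diameter, floor 3 mm and rim 6 mm above the bench. Origin at the centre of its underside, on the bench. Place of the green-capped bottle.
- bowl_center (a point): Steel bowl, 130 mm in diameter and 50 mm high, on the robot's right; the point is its centre, 25 mm above the bench. Not to be disturbed.
- shoe_center (a point): Tan shoe, about 270 mm long, 90 mm wide, 100 mm high, on the robot's left; the point is its middle, 45 mm above the bench; x towards the toe. Not to be disturbed.
Not all that is in view belongs to the job. There is more than one size of the blue_tray; the one meant has the size given above. Leave any black or purple look-alike of the part that bears jar_center alone.

How it is judged:
By the outcome, as a careful person would: the job done as asked, in the order asked, and still so for the second after the job is handed in, with the robot touching nothing.
It also fails if it takes over 128 s, if anything falls off the work surface, if the arm or the gripper's body presses on something with over 40 N, if the wrist force passes 120 N, or if a joint passes its speed limit or range.

## Working session

There is one attempt and no reset: what is moved stays moved. The work goes in short steps, Python scripts to look and compute and a shell command to move; the robot and the scene stay as the last step left them, time stands still between calls to the robot, and variables do not carry over. Pictures are saved under pics/ and viewed, at most 14 in all, crops included, and the job is handed in when it is done.

```bash
mkdir -p pics; python3 - <<'E'
from plant import bot
import cv2, numpy as np
o=bot.get_obs()
for k,v in o.items(): print(k,np.round(v,3))
for n in("scene","top","wrist"):
    im=bot.capture(n); cv2.imwrite(f"pics/{n}0.png",im[:,:,::-1])
    print(n,bot.camera_model(n))
print(bot.grip_point_offset)
E
```

```text
time 0.0
joint_positions [-1.36   0.343  1.525  0.     1.275 -0.146]
dq [ 0.001  0.001 -0.     0.001 -0.     0.   ]
tau [ 1.0000e-03 -4.3124e+01 -2.4421e+01  7.2000e-02  5.6000e-02 -0.0000e+00]
tool_pos [ 183.313 -491.537  226.044]
tcp_rot [-3.14  -0.     0.357]
contact_force [ 0.441  0.364 -0.111]
moment [ 0.04  -0.021  0.012]
finger_force 0.0
grip_width 92.092
scene {'fx': 524.5283963667698, 'fy': 524.5283963667698, 'cx': 277.28826739432265, 'cy': 204.21265620657817, 'dist_coeffs': array([-0.01958405,  0.        ,  0.        ,  0.        ,  0.        ]), 'position': array([1510.13048574,  271.06514265, 1475.24279603]), 'orientation': array([-2.56927782, -0.01122815,  1.88451381])}
top {'fx': 432.10392152550116, 'fy': 432.10392152550116, 'cx': 287.2488933180109, 'cy': 211.8704496278718, 'dist_coeffs': array([0.00951766, 0.        , 0.        , 0.        , 0.        ]), 'position': array([2.93510531e+02, 9.83476086e-01, 1.68911805e+03]), 'orientation': array([-2.94324557,  0.01400257, -1.57978129])}
wrist {'fx': 300.12308695000064, 'fy': 300.12308695000064, 'cx': 282.30991006538613, 'cy': 207.42260028863333, 'dist_coeffs': array([-0.01536168,  0.        ,  0.        ,  0.        ,  0.        ]), 'T_tool_cam': array([[ 4.87047509e-04, -9.53374777e-01, -3.01788498e-01,
         8.09271591e+01],
       [ 9.99999508e-01,  2.03460213e-04,  9.71121948e-04,
        -1.03279981e+00],
       [-8.64441218e-04, -3.01788823e-01,  9.53374407e-01,
        -1.58265277e+02],
       [ 0.00000000e+00,  0.00000000e+00,  0.00000000e+00,
         1.00000000e+00]])}
18.8
```

View pics/top0.png

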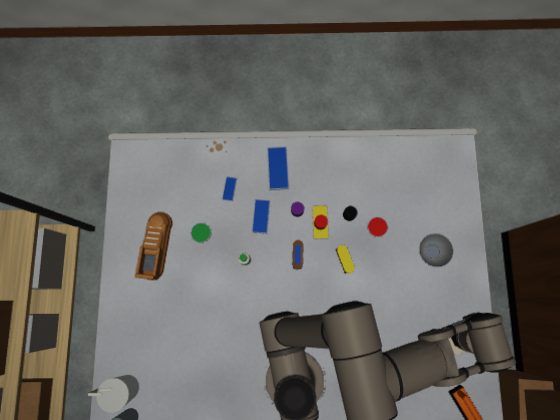

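View pics/scene0.png

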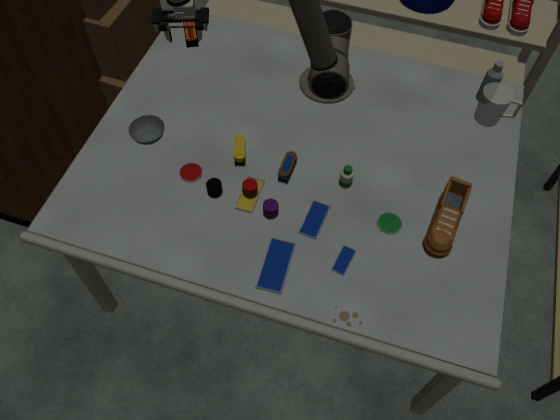

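The top view shows the blue trays small (229,188), medium (261,216) and large (278,168); the medium one matches the yellow tray's length. It also has the jar in the yellow tray at (320,222), the purple and black decoys at (297,209) and (350,213), the red dish at (377,227), the green dish at (201,233), the bottle at (244,259), the wood brush at (298,254) and the yellow brush at (345,260).

```bash
cat > h.py <<'E'
from plant import bot
import cv2, numpy as np
from scipy.spatial.transform import Rotation as R
def cam(n):
    """Camera model, rotation and position in the world; wrist from the present state."""
    m=bot.camera_model(n)
    if n=="wrist":
        o=bot.get_obs(); Rt=R.from_euler('xyz',o["tcp_rot"]).as_matrix(); T=m["T_tool_cam"]
        Rc=Rt@T[:3,:3]; p=Rt@T[:3,3]+o["tool_pos"]
    else: Rc=R.from_euler('xyz',m["orientation"]).as_matrix(); p=m["position"]
    K=np.array([[m["fx"],0,m["cx"]],[0,m["fy"],m["cy"]],[0,0,1]])
    return K,m["dist_coeffs"],Rc,np.array(p)
def toplane(c,px,z):
    """Pixels (N,2) to world xy on the plane z."""
    K,d,Rc,p=c
    u=cv2.undistortPoints(np.array(px,float).reshape(-1,1,2),K,d).reshape(-1,2)
    r=np.c_[u,np.ones(len(u))]@Rc.T
    return p[:2]+r[:,:2]*((z-p[2])/r[:,2])[:,None]
def rect(c,mask,z):
    """Area centroid, min-area rectangle centre, sizes and yaw of the long side on plane z."""
    cs,_=cv2.findContours(mask.astype(np.uint8),cv2.RETR_EXTERNAL,cv2.CHAIN_APPROX_NONE)
    w=toplane(c,max(cs,key=cv2.contourArea).reshape(-1,2),z)
    (cx,cy),_,_=r=cv2.minAreaRect(w.astype(np.float32)); b=cv2.boxPoints(r)
    e=[b[1]-b[0],b[2]-b[1]]; l=max(e,key=np.linalg.norm); s=min(e,key=np.linalg.norm)
    a=toplane(c,np.argwhere(mask)[:,::-1],z).mean(0)
    return np.round([*a,cx,cy,np.linalg.norm(l),np.linalg.norm(s),np.arctan(l[1]/l[0])],2)
Z=dict(wood_brush_center=48,yellow_brush_center=48,jar_center=53,bottle_center=90,blue_tray=6,yellow_tray=6,red_dish=6,green_dish=6,bowl_center=50,shoe_center=45)
def find(n,names=Z):
    c=cam(n); bot_im=bot.capture(n)
    for k in names:
        for d in bot.outline_of(k,n):
            if d["p"]>.2: print(n,k,round(d["p"],2),np.round(d["pixel"]),*rect(c,d["mask"],Z[k]))
    return bot_im
E
python3 -c "
from h import *
find('top')"
```

```text
top wood_brush_center 0.7 [299. 251.] 463.11 -17.4 460.24 -18.45 106.38 45.73 -0.01
top yellow_brush_center 0.78 [345. 255.] 441.79 -195.72 441.91 -195.29 106.35 44.11 0.37
top jar_center 0.59 [349. 213.] 617.71 -219.6 616.96 -219.63 54.8 44.48 -0.49
top jar_center 0.52 [320. 225.] 582.62 -107.66 582.48 -107.36 60.78 51.69 -0.8
top jar_center 0.5 [299. 207.] 636.25 -17.08 637.49 -16.94 55.34 46.47 -0.01
top blue_tray 0.87 [259. 216.] 617.35 126.22 618.85 126.52 136.3 62.46 -0.08
top blue_tray 0.59 [279. 168.] 816.22 58.11 817.52 58.05 180.95 81.37 0.05
top blue_tray 0.48 [227. 190.] 731.39 254.04 732.77 254.75 94.48 41.67 -0.12
top yellow_tray 0.94 [322. 225.] 589.77 -104.06 547.68 -106.55 55.09 51.64 1.55
top red_dish 0.86 [377. 226.] 570.68 -333.03 569.45 -333.01 76.17 74.53 -0.05
top green_dish 0.57 [199. 230.] 555.26 364.76 555.16 364.61 81.64 80.21 0.48
top bowl_center 0.83 [434. 248.] 472.43 -539.62 472.72 -539.65 127.58 120.95 0.89
top shoe_center 0.78 [156. 248.] 494.65 531.51 501.65 532.94 267.36 110.41 -0.12
```

```bash
cat >> h.py <<'E'
def go(x,y,z,yaw=None):
    """Print the shift in the present tool axes, then the turn about tool z, to a target."""
    o=bot.get_obs(); Rt=R.from_euler('xyz',o["tcp_rot"])
    d=Rt.inv().apply(np.array([x,y,z])-o["tool_pos"]); y0=o["tcp_rot"][2]
    t=0 if yaw is None else (y0-yaw+np.pi/2)%np.pi-np.pi/2
    print("shift",np.round(d,1),"norm",round(np.linalg.norm(d)),"turn",round(t,3),"q",np.round(o["joint_positions"],2),"t",o["time"],"w",round(o["grip_width"],1))
E
python3 -m jog '[[40,-21.7,-3.4,0,0,0],[40,-21.7,-3.4,0,0,0],[40,-21.7,-3.4,0,0,0],[40,-21.7,-3.4,0,0,0],[40,-21.7,-3.4,0,0,0],[40,-21.7,-3.4,0,0,0],[40,-21.7,-3.4,0,0,0],[40,-21.7,-3.4,0,0,0],[40,-21.7,-3.4,0,0,0],[40,-21.7,-3.4,0,0,0]]' 100
python3 -m jog '[[0,0,0,0,0,0.119],[0,0,0,0,0,0.119],[0,0,0,0,0,0.119],[0,0,0,0,0,0],[0,0,0,0,0,0],[0,0,0,0,0,0]]'
python3 - <<'E'
from h import *
im=find('wrist'); cv2.imwrite('pics/w1.png',im[:,:,::-1]); print(bot.get_obs()["tool_pos"])
E
```

```text
time: 1.7
tool_pos: [483.4, -147.2, 261.1]
tcp_rot: [3.141, -0.0, 0.357]
contact_force: [0.2, -1.0, 0.6]
grip_width: 91.9
finger_force: 0.0
time: 2.3
tool_pos: [482.3, -149.0, 260.7]
tcp_rot: [3.142, -0.0, 0.002]
contact_force: [-0.6, -0.4, 0.2]
grip_width: 92.0
finger_force: 0.0
wrist wood_brush_center 0.68 [183. 193.] 463.61 -22.58 459.32 -22.4 111.39 49.18 -0.03
wrist wood_brush_center 0.45 [ 30. 204.] 447.33 179.3 446.49 183.57 111.49 44.01 -1.17
wrist yellow_brush_center 0.94 [319. 208.] 445.36 -196.82 442.69 -197.48 116.4 40.49 0.33
wrist jar_center 0.69 [169.  43.] 634.31 -25.41 634.27 -26.21 64.28 51.1 1.12
wrist jar_center 0.65 [346.  64.] 616.64 -220.47 616.9 -219.8 55.98 49.35 -1.14
wrist jar_center 0.63 [248.  94.] 584.73 -109.71 584.23 -109.27 51.42 50.14 0.4
wrist bottle_center 0.81 [ 31. 205.] 460.51 142.1 458.84 145.34 97.24 40.05 -1.27
wrist blue_tray 0.73 [67. 61.] 619.52 124.06 615.88 124.35 136.16 68.05 -0.09
wrist red_dish 0.84 [421. 109.] 568.78 -332.77 567.92 -332.9 83.62 79.0 -1.56
wrist bowl_center 0.66 [546. 193.] 464.19 -489.99 458.47 -487.67 115.81 38.71 0.28
[ 482.41882912 -148.90368506  260.72264107]
```

View pics/w1.png

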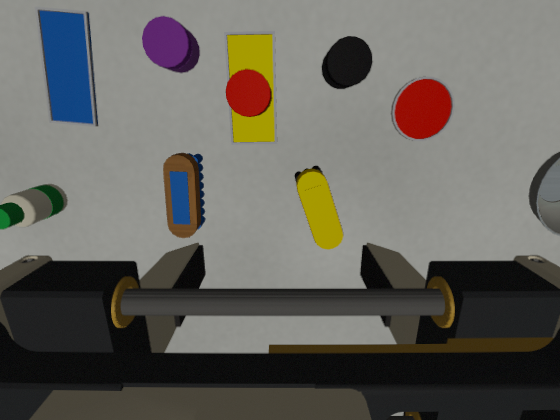

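The wrist view shows the jar lid at (248,94) in the yellow tray (centre (252,88)), the purple and black decoys at (170,43) and (347,62), and the red dish at (421,109). The wood brush is at (183,193) and the yellow brush at (320,208). I'll refine these with colour masks.

```bash
cat >> h.py <<'E'
HSV=dict(red=(0,12),yellow=(24,34),blue=(100,125),green=(50,80))
def color(n,name,z,im=None,amin=150):
    """Rect of every blob of a colour, on the plane z."""
    c=cam(n); im=bot.capture(n) if im is None else im
    hsv=cv2.cvtColor(im,cv2.COLOR_RGB2HSV); lo,hi=HSV[name]
    m=cv2.inRange(hsv,(lo,120,60),(hi,255,255))
    if lo==0: m|=cv2.inRange(hsv,(172,120,60),(180,255,255))
    k,l,s,ce=cv2.connectedComponentsWithStats(m)
    for i in range(1,k):
        if s[i,4]>amin: print(n,name,np.round(ce[i]),*rect(c,l==i,z),"edge" if s[i,0]==0 or s[i,0]+s[i,2]>=560 else "")
E
python3 - <<'E'
from h import *
im=bot.capture('wrist')
color('wrist','red',53,im);color('wrist','red',3,im)
color('wrist','yellow',3,im);color('wrist','yellow',48,im)
color('wrist','blue',3,im);color('wrist','blue',48,im)
go(584,-109.5,150,np.pi/2)
E
```

```text
wrist red [248.  93.] 584.58 -109.1 584.08 -109.26 50.64 49.48 1.57 
wrist red [423. 108.] 568.17 -312.11 567.69 -312.12 65.63 65.38 0.48 
wrist red [248.  93.] 587.52 -103.75 586.95 -103.93 57.56 56.24 1.57 
wrist red [423. 108.] 568.87 -334.5 568.32 -334.51 74.59 74.31 0.48 
wrist yellow [253.  84.] 597.02 -110.31 590.8 -108.64 130.12 56.11 0.02 
wrist yellow [319. 208.] 429.26 -202.99 427.3 -203.65 127.78 43.91 0.34 
wrist yellow [253.  84.] 593.35 -114.41 587.79 -112.92 116.04 50.04 0.02 
wrist yellow [319. 208.] 443.73 -197.07 441.98 -197.65 113.96 39.16 0.34 
wrist blue [66. 66.] 619.59 127.19 616.65 127.51 129.72 54.29 -0.09 
wrist blue [180. 197.] 446.3 -0.92 444.98 -0.77 78.31 24.56 -0.04 
wrist blue [66. 66.] 613.47 97.39 610.85 97.67 115.69 48.42 -0.09 
wrist blue [180. 197.] 458.93 -16.86 457.75 -16.72 69.84 21.9 -0.04 
shift [101.6 -39.4 110.7] norm 155 turn 1.571 q [-0.45  0.28  1.52 -0.    1.34  1.12] t 2.9 w 92.1
```

```bash
python3 -m jog '[[34,-13,0,0,0,0],[34,-13,0,0,0,0],[34,-13.4,0,0,0,0]]' 100
python3 -m jog '[[0,0,10,0,0,-0.142],[0,0,10,0,0,-0.143],[0,0,10,0,0,-0.143],[0,0,10,0,0,-0.143],[0,0,10,0,0,-0.143],[0,0,10,0,0,-0.143],[0,0,10,0,0,-0.143],[0,0,10,0,0,-0.143],[0,0,10,0,0,-0.143],[0,0,10,0,0,-0.143],[0,0,10,0,0,-0.142],[0,0,0,0,0,0]]' 
python3 -m jog '[[0,0,0,0,0,0],[0,0,0,0,0,0],[0,0,0,0,0,0]]' 
python3 - <<'E'
from h import *
im=bot.capture('wrist');cv2.imwrite('pics/w2.png',im[:,:,::-1])
color('wrist','red',53,im);color('wrist','yellow',3,im);color('wrist','yellow',48,im)
go(584.2,-109.2,13,np.pi/2)
E
```

```text
time: 3.2
tool_pos: [585.5, -109.2, 260.9]
tcp_rot: [3.141, -0.0, -0.001]
contact_force: [1.3, 0.6, -0.7]
grip_width: 92.0
finger_force: 0.0
time: 4.4
tool_pos: [583.6, -109.3, 149.2]
tcp_rot: [-3.139, -0.001, 1.572]
contact_force: [-0.2, 0.0, 0.3]
grip_width: 91.5
finger_force: 0.0
time: 4.7
tool_pos: [584.7, -109.6, 151.3]
tcp_rot: [3.14, 0.0, 1.569]
contact_force: [0.9, -0.5, 1.3]
grip_width: 91.9
finger_force: 0.0
wrist red [283. 205.] 584.47 -106.43 584.55 -106.95 52.47 49.48 1.57 
wrist red [262. 347.] 561.67 -263.33 564.91 -263.16 42.56 15.72 0.0 
wrist yellow [292. 190.] 593.89 -105.55 590.53 -109.04 130.48 55.84 0.02 
wrist yellow [145. 268.] 425.47 -197.62 426.02 -195.17 36.4 12.04 0.77 
wrist yellow [292. 190.] 592.34 -94.03 589.48 -97.0 111.32 47.64 0.02 
wrist yellow [145. 268.] 448.65 -172.57 449.12 -170.49 31.06 10.28 0.77 
shift [  0.5  -0.6 138.3] norm 138 turn -0.001 q [-0.31  0.53  1.43 -0.    1.17 -0.31] t 4.75 w 92.1
```

```bash
python3 -m jog '[[1,-0.5,30,0,0,0],[0.5,0,35,0,0,0],[0,0,30,0,0,0],[0,0,20,0,0,0],[0,0,13,0,0,0],[0,0,8,0,0,0],[0,0,0,0,0,0],[0,0,0,0,0,0]]' 100
python3 -m jog '[[0,0,0,0,0,0],[0,0,0,0,0,0],[0,0,0,0,0,0],[0,0,0,0,0,0],[0,0,0,0,0,0],[0,0,0,0,0,0],[0,0,0,0,0,0],[0,0,0,0,0,0],[0,0,0,0,0,0],[0,0,0,0,0,0]]' 0
```

```text
time: 5.55
tool_pos: [584.6, -108.2, 15.6]
tcp_rot: [3.14, 0.001, 1.571]
contact_force: [0.7, -0.3, 0.1]
grip_width: 92.0
finger_force: 0.0
time: 6.55
tool_pos: [584.1, -108.1, 14.8]
tcp_rot: [3.141, 0.0, 1.571]
contact_force: [2.2, 0.2, 1.5]
grip_width: 51.7
finger_force: 30.0
```

```bash
python3 -m jog '[[0,0,-10,0,0,0],[0,0,-30,0,0,0],[0,0,-30,0,0,0],[0,0,-20,0,0,0],[-36,-2.6,0,0,0,0],[-38,-2.6,0,0,0,0],[-38,-2.6,0,0,0,0],[-38,-2.6,0,0,0,0],[-38,-2.6,0,0,0,0],[-38,-2.6,0,0,0,0],[0,0,0,0,0,0],[0,0,0,0,0,0]]' 0
python3 - <<'E'
from h import *
im=bot.capture('wrist');cv2.imwrite('pics/w3.png',im[:,:,::-1])
color('wrist','red',3,im);color('wrist','yellow',3,im);color('wrist','yellow',48,im)
go(568.5,-334,15,np.pi/2)
E
```

```text
time: 7.75
tool_pos: [567.5, -334.4, 104.5]
tcp_rot: [-3.141, -0.001, 1.569]
contact_force: [0.5, 0.5, -1.5]
grip_width: 51.4
finger_force: 30.0
wrist red [283. 233.] 567.48 -359.52 566.15 -356.26 121.83 107.31 -1.57 
wrist red [282. 327.] 566.07 -463.5 566.17 -467.33 100.9 36.69 0.0 
wrist yellow [86. 35.] 413.78 -192.93 417.49 -189.08 138.41 54.57 0.33 
wrist yellow [86. 35.] 440.26 -202.99 443.33 -199.81 114.45 45.12 0.33 
shift [-0.7  0.7 89.6] norm 90 turn -0.0 q [-0.65  0.69  1.28  0.    1.17 -0.65] t 7.8 w 51.6
```

View pics/w3.png

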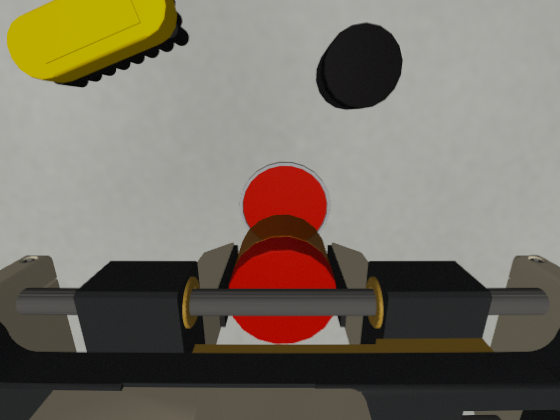

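The jar is held upright at (283,290), with the red dish in line below it at (285,205). Lowering it now.

```bash
python3 -m jog '[[-0.7,0.7,30,0,0,0],[0,0,25,0,0,0],[0,0,15,0,0,0],[0,0,10,0,0,0],[0,0,5,0,0,0],[0,0,3,0,0,0],[0,0,1,0,0,0],[0,0,0,0,0,0],[0,0,0,0,0,0]]' 0
python3 -m jog '[[0,0,0,0,0,0],[0,0,0,0,0,0],[0,0,0,0,0,0],[0,0,0,0,0,0],[0,0,0,0,0,0],[0,0,0,0,0,0]]' 100
python3 -m jog '[[0,0,-10,0,0,0],[0,0,-20,0,0,0],[0,0,-30,0,0,0],[0,0,-30,0,0,0],[0,0,-40,0,0,0],[0,0,-40,0,0,0],[0,0,-30,0,0,0],[0,0,0,0,0,0],[0,0,0,0,0,0]]'
python3 - <<'E'
from h import *
im=bot.capture('wrist')
color('wrist','red',53,im);color('wrist','red',3,im);color('wrist','yellow',3,im);color('wrist','yellow',48,im)
go(442.5,-198,200,np.pi/2)
go(442.5,-198,200,.335)
E
```

```text
time: 8.7
tool_pos: [569.4, -335.0, 16.5]
tcp_rot: [3.141, 0.001, 1.571]
contact_force: [0.5, 0.6, -0.8]
grip_width: 51.4
finger_force: 30.0
time: 9.3
tool_pos: [569.0, -334.7, 15.7]
tcp_rot: [-3.142, 0.0, 1.571]
contact_force: [0.4, -0.1, 0.3]
grip_width: 91.0
finger_force: 0.0
time: 10.2
tool_pos: [569.1, -334.8, 216.8]
tcp_rot: [3.14, 0.001, 1.571]
contact_force: [0.0, -0.7, -1.6]
grip_width: 91.7
finger_force: 0.0
wrist red [282. 181.] 566.85 -323.3 567.69 -322.92 67.33 64.7 -0.94 
wrist red [282. 181.] 566.76 -334.42 567.72 -333.98 77.83 74.79 -0.94 
wrist yellow [157.  56.] 425.44 -191.3 424.23 -192.33 127.89 49.02 0.34 
wrist yellow [157.  56.] 442.69 -198.67 441.62 -199.57 112.36 43.06 0.34 
shift [ 136.4 -126.1   15.5] norm 186 turn 0.0 q [-0.65  0.61  1.12 -0.    1.41 -0.65] t 10.25 w 91.9
shift [ 136.4 -126.1   15.5] norm 186 turn 1.236 q [-0.65  0.61  1.12 -0.    1.41 -0.65] t 10.25 w 91.9
```

```bash
python3 -m jog '[[34,-31.5,0,0,0,0],[34,-31.5,0,0,0,0],[34,-31.5,0,0,0,0],[34,-31.5,0,0,0,0]]' 100
python3 -m jog '[[0,0,0,0,0,0.137],[0,0,0,0,0,0.137],[0,0,0,0,0,0.137],[0,0,0,0,0,0.137],[0,0,0,0,0,0.137],[0,0,0,0,0,0.137],[0,0,0,0,0,0.137],[0,0,0,0,0,0.137],[0,0,0,0,0,0.135],[0,0,0,0,0,0],[0,0,0,0,0,0]]' 
python3 - <<'E'
from h import *
im=bot.capture('wrist');cv2.imwrite('pics/w4.png',im[:,:,::-1])
color('wrist','red',53,im);color('wrist','yellow',3,im);color('wrist','yellow',48,im)
go(442.3,-198.5,19,.34)
E
```

```text
time: 10.65
tool_pos: [440.8, -196.9, 213.9]
tcp_rot: [-3.139, -0.002, 1.571]
contact_force: [0.4, 0.5, 1.4]
grip_width: 91.7
finger_force: 0.0
time: 11.75
tool_pos: [442.5, -198.4, 214.8]
tcp_rot: [-3.14, 0.001, 0.343]
contact_force: [0.1, 0.6, 0.8]
grip_width: 92.1
finger_force: 0.0
wrist red [435. 120.] 564.86 -320.72 561.46 -320.19 80.32 65.33 1.51 
wrist yellow [248.  43.] 574.41 -109.72 576.92 -108.83 101.43 56.06 0.02 
wrist yellow [282. 187.] 432.71 -201.06 429.92 -202.03 126.77 44.45 0.34 
wrist yellow [248.  43.] 567.64 -117.1 569.85 -116.32 89.1 49.24 0.02 
wrist yellow [282. 187.] 443.16 -197.34 440.72 -198.19 111.36 39.05 0.34 
shift [-1.00e-01  1.00e-01  1.96e+02] norm 196 turn 0.003 q [-0.58  0.28  1.65 -0.    1.22  0.65] t 11.8 w 91.5
```

View pics/w4.png

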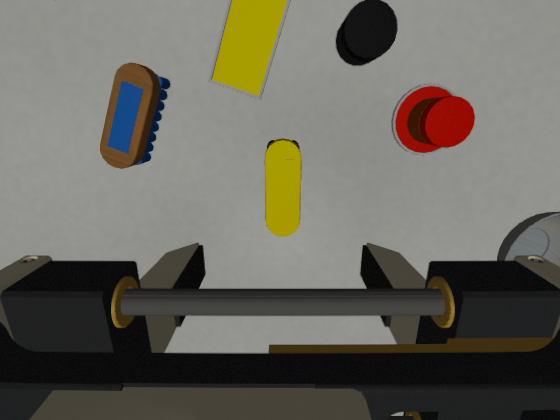

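The jar stands in the red dish (435,120) and the yellow brush is aligned between the fingers (283,187). I'll descend and grip.

```bash
python3 -m jog '[[-1,0,35,0,0,0],[0,0,40,0,0,0],[0,0,40,0,0,0],[0,0,35,0,0,0],[0,0,22,0,0,0],[0,0,14,0,0,0],[0,0,9,0,0,0],[0,0,0,0,0,0],[0,0,0,0,0,0]]' 100
python3 -m jog '[[0,0,0,0,0,0],[0,0,0,0,0,0],[0,0,0,0,0,0],[0,0,0,0,0,0],[0,0,0,0,0,0],[0,0,0,0,0,0],[0,0,0,0,0,0],[0,0,0,0,0,0],[0,0,0,0,0,0],[0,0,0,0,0,0]]' 0
python3 - <<'E'
from h import *
go(590.7,-108.8,100,.02)
E
```

```text
time: 12.7
tool_pos: [442.4, -199.2, 21.1]
tcp_rot: [3.141, -0.0, 0.341]
contact_force: [1.0, -0.5, 0.1]
grip_width: 92.2
finger_force: 0.0
time: 13.7
tool_pos: [442.0, -199.0, 20.7]
tcp_rot: [-3.142, 0.0, 0.34]
contact_force: [-0.9, 0.5, 0.6]
grip_width: 39.9
finger_force: 30.0
shift [170.2 -35.5 -79.3] norm 191 turn 0.32 q [-0.58  0.55  1.87 -0.    0.72  0.65] t 13.7 w 39.9
```

```bash
python3 -m jog '[[0,0,-10,0,0,0],[0,0,-30,0,0,0],[0,0,-40,0,0,0],[34,-7,0,0,0,0],[34,-7,0,0,0,0],[34,-7,0,0,0,0],[34,-7,0,0,0,0],[34.2,-7.5,0,0,0,0],[0,0,0,0,0,0.107],[0,0,0,0,0,0.107],[0,0,0,0,0,0.106],[0,0,0,0,0,0]]' 0
python3 -m jog '[[0,0,0,0,0,0],[0,0,0,0,0,0]]'
python3 - <<'E'
from h import *
im=bot.capture('wrist');cv2.imwrite('pics/w5.png',im[:,:,::-1])
color('wrist','yellow',3,im);color('wrist','yellow',128,im)
go(590.7,-108.8,24,.02)
E
```

```text
time: 14.9
tool_pos: [590.7, -108.7, 101.1]
tcp_rot: [3.141, 0.0, 0.019]
contact_force: [0.2, -0.8, -2.2]
grip_width: 39.6
finger_force: 30.0
time: 15.1
tool_pos: [590.7, -108.9, 101.0]
tcp_rot: [3.141, -0.0, 0.022]
contact_force: [-0.0, -0.2, -2.2]
grip_width: 39.7
finger_force: 30.0
wrist yellow [282. 215.] 581.01 -108.86 581.32 -108.61 147.67 77.72 0.02 
wrist yellow [282. 329.] 458.39 -111.25 458.06 -111.33 76.56 36.21 -1.55 
wrist yellow [282. 215.] 625.04 -107.74 625.2 -107.61 75.61 39.8 0.02 
wrist yellow [282. 329.] 562.26 -108.96 562.09 -109.0 39.2 18.54 -1.55 
shift [ 0.  -0.1 76.9] norm 77 turn 0.001 q [-0.31  0.6   1.47 -0.    1.07  1.24] t 15.15 w 39.4
```

View pics/w5.png

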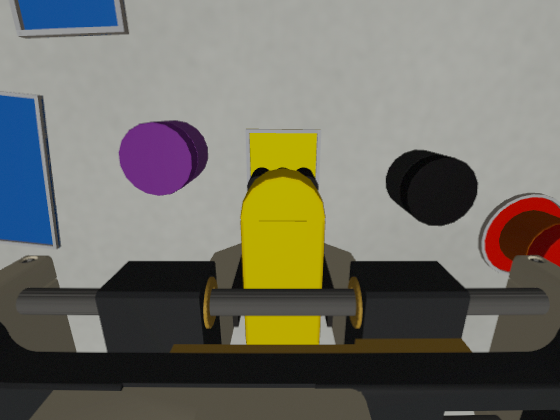

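```bash
python3 - <<'E'
from h import *
c=cam('wrist'); print(toplane(c,[[282,169]],128),toplane(c,[[283,131]],3), toplane(c,[[283,129]],6))
E
```

```text
[[ 647.54558933 -107.07794141]] [[ 656.75359685 -107.72230769]] [[ 658.51392262 -107.67301827]]
```

```bash
python3 -m jog '[[0,-0.3,25,0,0,0],[0,0,25,0,0,0],[0,0,13,0,0,0],[0,0,7,0,0,0],[0,0,4,0,0,0],[0,0,2,0,0,0],[0,0,0.5,0,0,0],[0,0,0,0,0,0]]' 0
python3 -m jog '[[0,0,0,0,0,0],[0,0,0,0,0,0],[0,0,0,0,0,0],[0,0,0,0,0,0],[0,0,0,0,0,0]]' 65
python3 -m jog '[[0,0,-10,0,0,0],[0,0,-20,0,0,0],[0,0,-30,0,0,0],[0,0,-40,0,0,0],[0,0,-40,0,0,0],[0,0,-40,0,0,0],[0,0,0,0,0,0],[0,0,0,0,0,0]]'
python3 - <<'E'
from h import *
im=bot.capture('wrist')
color('wrist','yellow',51,im);color('wrist','blue',48,im)
go(458.5,-18,200,-.04)
E
```

```text
time: 15.95
tool_pos: [591.1, -108.7, 24.9]
tcp_rot: [3.141, -0.001, 0.02]
contact_force: [-0.1, -1.1, 0.2]
grip_width: 39.9
finger_force: 30.0
time: 16.45
tool_pos: [590.7, -108.6, 24.3]
tcp_rot: [3.141, -0.0, 0.02]
contact_force: [-0.6, -0.4, 0.6]
grip_width: 59.6
finger_force: 0.0
time: 17.25
tool_pos: [591.0, -108.6, 205.8]
tcp_rot: [3.141, -0.003, 0.02]
contact_force: [-0.4, 0.5, 0.5]
grip_width: 59.7
finger_force: 0.0
wrist yellow [282. 181.] 600.58 -108.03 595.06 -108.15 122.36 48.3 0.02 
wrist blue [131.  27.] 744.64 35.73 744.27 35.61 63.33 46.34 -1.54 
wrist blue [ 87. 154.] 624.98 97.39 622.01 97.6 113.12 47.3 -0.09 
shift [-130.   -93.     4.3] norm 160 turn 0.06 q [-0.31  0.5   1.34 -0.    1.3   1.24] t 17.3 w 59.7
```

```bash
python3 -m jog '[[-32.5,-23.2,1,0,0,0],[-32.5,-23.2,1,0,0,0],[-32.5,-23.3,1,0,0,0],[-32.5,-23.3,1,0,0,0.06],[0,0,0,0,0,0],[0,0,0,0,0,0],[0,0,0,0,0,0]]' 100
python3 - <<'E'
from h import *
im=bot.capture('wrist');cv2.imwrite('pics/w6.png',im[:,:,::-1])
color('wrist','yellow',51,im);color('wrist','blue',48,im);color('wrist','blue',3,im)
for d in bot.outline_of('wood_brush_center','wrist'): print(rect(cam('wrist'),d['mask'],48))
go(458.5,-18,20,-.04)
E
```

```text
time: 18.0
tool_pos: [459.6, -18.6, 199.8]
tcp_rot: [3.141, 0.0, -0.04]
contact_force: [-0.4, -0.5, -0.2]
grip_width: 91.6
finger_force: 0.0
wrist yellow [365.  59.] 584.13 -100.92 580.92 -100.87 106.62 54.43 0.01 
wrist blue [141.  53.] 598.87 108.77 597.06 109.02 93.03 48.05 -0.09 
wrist blue [281. 192.] 459.0 -17.37 457.82 -17.09 69.66 21.26 -0.03 
wrist blue [141.  53.] 607.38 127.66 605.3 127.95 106.54 55.03 -0.09 
wrist blue [281. 192.] 447.2 -16.79 445.85 -16.47 79.78 24.34 -0.03 
[ 4.6213e+02 -1.7480e+01  4.5932e+02 -1.7140e+01  1.1105e+02  4.0610e+01
 -3.0000e-02]
shift [ -1.1  -0.7 179.8] norm 180 turn -0.001 q [-0.21  0.25  1.74 -0.    1.16  1.4 ] t 18.1 w 91.5
```

View pics/w6.png

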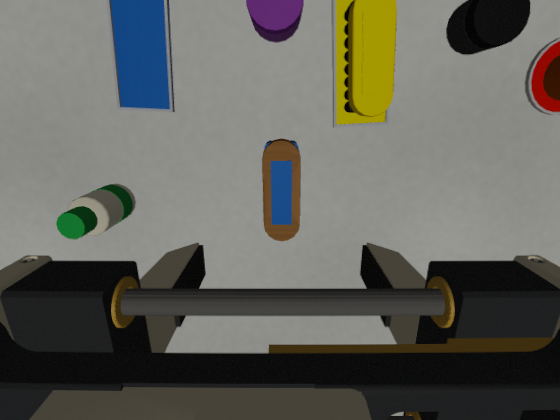

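The yellow brush lies in its tray (370,60), the wood brush is between the fingers (281,190), and the bottle stands at (95,210). Gripping the wood brush.

```bash
python3 -m jog '[[-0.6,-1.4,35,0,0,0],[0,0,40,0,0,0],[0,0,40,0,0,0],[0,0,30,0,0,0],[0,0,18,0,0,0],[0,0,10,0,0,0],[0,0,6,0,0,0],[0,0,0,0,0,0],[0,0,0,0,0,0]]' 100
python3 -m jog '[[0,0,0,0,0,0],[0,0,0,0,0,0],[0,0,0,0,0,0],[0,0,0,0,0,0],[0,0,0,0,0,0],[0,0,0,0,0,0],[0,0,0,0,0,0],[0,0,0,0,0,0],[0,0,0,0,0,0],[0,0,0,0,0,0]]' 0
python3 - <<'E'
from h import *
go(616.8,127.5,101,-.09)
E
```

```text
time: 19.0
tool_pos: [459.0, -17.0, 21.9]
tcp_rot: [3.141, -0.001, -0.04]
contact_force: [-1.1, -0.1, 0.5]
grip_width: 92.0
finger_force: 0.0
time: 20.0
tool_pos: [458.3, -16.8, 21.2]
tcp_rot: [3.141, 0.0, -0.04]
contact_force: [-0.4, -0.3, 1.3]
grip_width: 39.6
finger_force: 30.0
shift [ 152.5 -150.5  -79.8] norm 229 turn 0.05 q [-0.2   0.52  1.95 -0.    0.68  1.41] t 20.0 w 39.6
```

```bash
python3 -m jog '[[0,0,-10,0,0,0],[0,0,-30,0,0,0],[0,0,-40,0,0,0],[30.5,-30.1,0,0,0,0],[30.5,-30.1,0,0,0,0],[30.5,-30.1,0,0,0,0],[30.5,-30.1,0,0,0,0],[30.5,-30.1,0,0,0,0.05],[0,0,0,0,0,0],[0,0,0,0,0,0],[0,0,0,0,0,0]]' 0
python3 - <<'E'
from h import *
im=bot.capture('wrist');cv2.imwrite('pics/w7.png',im[:,:,::-1])
go(616.8,127.5,24.3,-.09)
E
```

```text
time: 21.1
tool_pos: [615.8, 126.9, 101.2]
tcp_rot: [3.141, 0.001, -0.09]
contact_force: [-0.2, -0.1, -1.3]
grip_width: 40.1
finger_force: 30.0
shift [ 0.9 -0.9 77. ] norm 77 turn -0.001 q [ 0.08  0.64  1.38 -0.    1.12  1.74] t 21.15 w 39.7
```

View pics/w7.png

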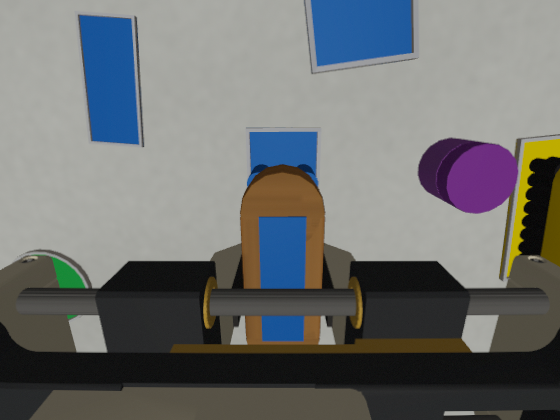

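The wood brush tip (282,167) is centred over the medium blue tray (columns 248–319, far edge row 130), as it was for the yellow brush. Lowering it.

```bash
python3 -m jog '[[0,0,25,0,0,0],[0,0,25,0,0,0],[0,0,13,0,0,0],[0,0,7,0,0,0],[0,0,4,0,0,0],[0,0,2,0,0,0],[0,0,0.7,0,0,0],[0,0,0,0,0,0]]' 0
python3 -m jog '[[0,0,0,0,0,0],[0,0,0,0,0,0],[0,0,0,0,0,0],[0,0,0,0,0,0],[0,0,0,0,0,0]]' 75
python3 -m jog '[[0,0,-10,0,0,0],[0,0,-20,0,0,0],[0,0,-30,0,0,0],[0,0,-40,0,0,0],[0,0,-50,0,0,0],[0,0,-50,0,0,0],[0,0,-20,0,0,0],[0,0,0,0,0,0],[0,0,0,0,0,0]]'
python3 - <<'E'
from h import *
im=bot.capture('wrist');cv2.imwrite('pics/w8.png',im[:,:,::-1])
color('wrist','blue',51,im);color('wrist','blue',3,im);color('wrist','green',90,im);color('wrist','green',3,im)
go(460,140,240)
E
```

```text
time: 21.95
tool_pos: [617.2, 127.6, 25.2]
tcp_rot: [-3.141, -0.001, -0.09]
contact_force: [-0.3, -0.2, -1.5]
grip_width: 39.9
finger_force: 30.0
time: 22.45
tool_pos: [616.8, 127.5, 24.6]
tcp_rot: [3.142, -0.0, -0.09]
contact_force: [0.3, -0.6, -0.7]
grip_width: 68.2
finger_force: 0.0
time: 23.35
tool_pos: [616.4, 127.5, 244.6]
tcp_rot: [3.142, -0.0, -0.09]
contact_force: [-0.4, 0.3, -1.1]
grip_width: 69.0
finger_force: 0.0
wrist blue [330.  39.] 764.23 63.84 764.86 63.3 80.04 64.26 0.05 
wrist blue [174.  93.] 727.28 237.15 725.83 237.42 81.44 34.3 -0.17 
wrist blue [286. 159.] 643.53 120.74 625.25 125.47 113.01 48.64 -0.09 
wrist blue [282. 182.] 617.04 127.24 616.22 127.59 68.57 21.01 -0.08 
wrist blue [330.  39.] 773.48 56.05 774.19 55.43 91.0 73.06 0.05 
wrist blue [174.  93.] 731.47 253.09 729.82 253.4 92.6 39.0 -0.17 
wrist blue [286. 159.] 636.25 120.74 615.46 126.12 128.49 55.3 -0.09 
wrist blue [282. 182.] 606.13 128.13 605.2 128.53 77.96 23.89 -0.08 
wrist green [123. 233.] 584.19 310.49 583.32 310.67 57.31 56.68 0.63 
wrist green [248. 326.] 446.33 186.09 445.98 185.96 25.88 25.11 -0.12 
wrist green [123. 233.] 552.76 363.5 551.66 363.72 73.32 72.52 0.63 
wrist green [248. 326.] 376.39 204.34 375.95 204.18 33.1 32.13 -0.12 
shift [-156.5    1.6    3.7] norm 157 turn 0 q [ 0.08  0.53  1.18 -0.    1.43  1.74] t 23.4 w 69.0
```

View pics/w8.png

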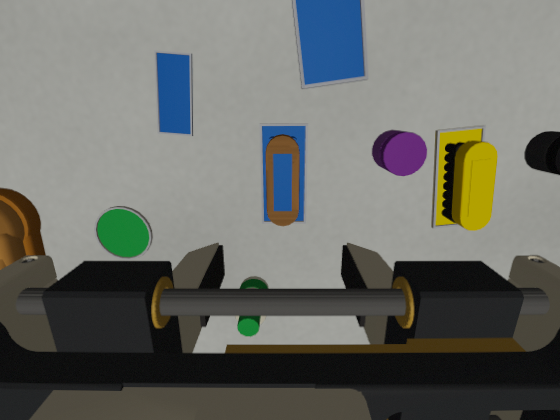

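The wood brush is in the blue tray (282,180). The bottle cap shows at (248,326) and the green dish at (123,233). Moving over the bottle with the closing line along world x, clear of the shoe.

```bash
python3 -m jog '[[-35,-8.6,0,0,0,0],[-35,-8.6,0,0,0,0],[-35,-8.6,0,0,0,0],[-35,-8.6,0,0,0,0],[-35,-8.6,0,0,0,0]]' 100
python3 -m jog '[[0,0,0,0,0,-0.138],[0,0,0,0,0,-0.138],[0,0,0,0,0,-0.138],[0,0,0,0,0,-0.138],[0,0,0,0,0,-0.138],[0,0,0,0,0,-0.138],[0,0,0,0,0,-0.138],[0,0,0,0,0,-0.138],[0,0,0,0,0,-0.138],[0,0,0,0,0,-0.138],[0,0,0,0,0,-0.138],[0,0,0,0,0,-0.143]]'
python3 -m jog '[[0,0,0,0,0,0],[0,0,0,0,0,0]]'
python3 - <<'E'
from h import *
im=bot.capture('wrist');cv2.imwrite('pics/w9.png',im[:,:,::-1])
color('wrist','green',90,im);color('wrist','green',3,im)
go(446,186,30,np.pi/2)
E
```

```text
time: 23.9
tool_pos: [444.0, 186.2, 242.6]
tcp_rot: [3.14, 0.004, -0.09]
contact_force: [-0.3, 0.1, -0.1]
grip_width: 91.8
finger_force: 0.0
time: 25.1
tool_pos: [445.4, 185.9, 242.6]
tcp_rot: [-3.138, 0.001, 1.577]
contact_force: [0.5, -0.2, 0.2]
grip_width: 92.1
finger_force: 0.0
time: 25.3
tool_pos: [445.8, 186.0, 243.4]
tcp_rot: [-3.139, 0.001, 1.567]
contact_force: [0.3, -0.8, -0.1]
grip_width: 91.7
finger_force: 0.0
wrist green [375.  29.] 530.32 342.18 530.34 340.1 57.73 50.35 0.0 
wrist green [283. 191.] 445.31 187.44 445.16 186.74 26.59 25.82 1.57 
wrist green [375.  29.] 554.04 362.7 554.08 360.05 73.84 64.39 0.0 
wrist green [283. 191.] 445.32 164.8 445.13 163.9 34.01 33.02 1.57 
shift [1.000e-01 4.000e-01 2.136e+02] norm 214 turn -0.003 q [ 0.24  0.25  1.6  -0.    1.29  0.24] t 25.35 w 91.6
```

View pics/w9.png

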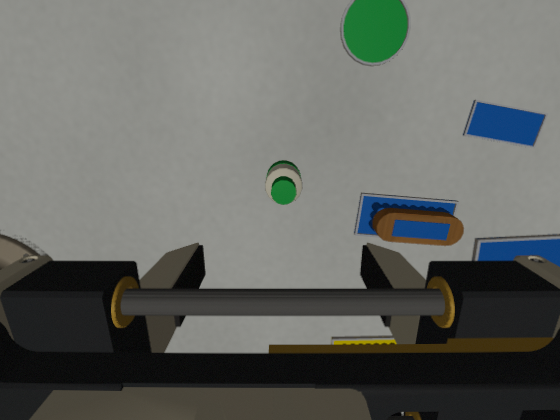

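The bottle cap (283,191) is centred between the fingers. I'll descend and grip.

```bash
python3 -m jog '[[0.7,-0.4,40,0,0,0],[0,0,40,0,0,0],[0,0,40,0,0,0],[0,0,35,0,0,0],[0,0,25,0,0,0],[0,0,15,0,0,0],[0,0,10,0,0,0],[0,0,7.5,0,0,0],[0,0,0,0,0,0],[0,0,0,0,0,0]]' 100
python3 -m jog '[[0,0,0,0,0,0],[0,0,0,0,0,0],[0,0,0,0,0,0],[0,0,0,0,0,0],[0,0,0,0,0,0],[0,0,0,0,0,0],[0,0,0,0,0,0],[0,0,0,0,0,0],[0,0,0,0,0,0],[0,0,0,0,0,0]]' 0
python3 - <<'E'
from h import *
go(553.5,363.7,111,np.pi/2)
E
```

```text
time: 26.35
tool_pos: [446.4, 186.9, 32.5]
tcp_rot: [3.141, -0.0, 1.57]
contact_force: [0.0, 0.0, 0.5]
grip_width: 91.7
finger_force: 0.0
time: 27.35
tool_pos: [446.1, 186.8, 32.0]
tcp_rot: [3.141, 0.0, 1.571]
contact_force: [0.5, -0.9, -0.1]
grip_width: 43.4
finger_force: 30.0
shift [176.9 107.5 -79. ] norm 222 turn -0.0 q [ 0.24  0.53  1.87 -0.    0.74  0.24] t 27.35 w 43.4
```

```bash
python3 -m jog '[[0,0,-10,0,0,0],[0,0,-30,0,0,0],[0,0,-40,0,0,0],[35.4,21.5,0,0,0,0],[35.4,21.5,0,0,0,0],[35.4,21.5,0,0,0,0],[35.4,21.5,0,0,0,0],[35.3,21.5,0,0,0,0],[0,0,0,0,0,0],[0,0,0,0,0,0],[0,0,0,0,0,0]]' 0
python3 - <<'E'
from h import *
im=bot.capture('wrist');cv2.imwrite('pics/w10.png',im[:,:,::-1])
c=cam('wrist'); print(toplane(c,[[283,160]],6))
go(553.5,363.7,35,np.pi/2)
E
```

```text
time: 28.45
tool_pos: [552.7, 362.7, 112.0]
tcp_rot: [-3.14, 0.001, 1.571]
contact_force: [-0.1, -0.7, -1.2]
grip_width: 43.1
finger_force: 30.0
[[552.06442261 405.04190013]]
shift [ 1.1  0.7 77.2] norm 77 turn -0.001 q [ 0.46  0.69  1.26 -0.    1.19  0.47] t 28.5 w 43.3
```

View pics/w10.png

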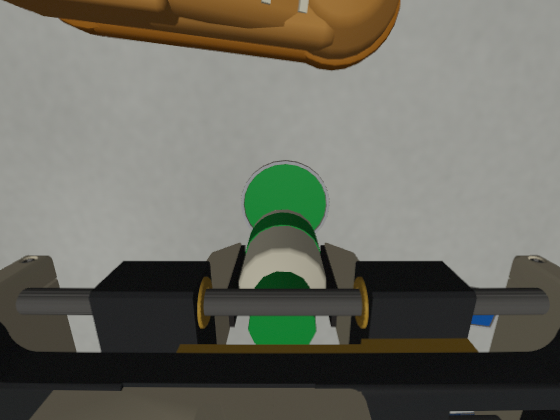

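The dish (286,203) lies directly below the upright bottle, and the shoe is well clear at the top of the picture. Lowering, then releasing.

```bash
python3 -m jog '[[1,0.7,25,0,0,0],[0,0,25,0,0,0],[0,0,13,0,0,0],[0,0,7,0,0,0],[0,0,4,0,0,0],[0,0,2,0,0,0],[0,0,0.7,0,0,0],[0,0,0,0,0,0]]' 0
python3 -m jog '[[0,0,0,0,0,0],[0,0,0,0,0,0],[0,0,0,0,0,0],[0,0,0,0,0,0],[0,0,0,0,0,0]]' 100
python3 -m jog '[[0,0,-10,0,0,0],[0,0,-20,0,0,0],[0,0,-30,0,0,0],[0,0,-40,0,0,0],[0,0,-50,0,0,0],[0,0,-50,0,0,0],[0,0,-20,0,0,0],[-40,-20,0,0,0,0],[-40,-20,0,0,0,0],[-40,-20,0,0,0,0],[0,0,0,0,0,0],[0,0,0,0,0,0]]'
python3 - <<'E'
from h import *
im=bot.capture('wrist')
color('wrist','green',93,im);color('wrist','green',3,im)
t=find('top'); s=bot.capture('scene')
v=np.hstack([t[120:300,100:480],s[90:270,90:480]]); v=cv2.resize(v,None,fx=1.03,fy=1.03)
v=np.vstack([cv2.resize(t[130:290,130:450],(760,None) if 0 else (640,300)),cv2.resize(s[110:260,130:450],(640,300))])
cv2.imwrite('pics/fin.png',v[:,:,::-1]); cv2.imwrite('pics/w11.png',im[:,:,::-1])
E
```

```text
time: 29.3
tool_pos: [554.5, 364.9, 36.0]
tcp_rot: [3.14, -0.0, 1.571]
contact_force: [0.1, 0.7, -0.8]
grip_width: 43.7
finger_force: 30.0
time: 29.8
tool_pos: [554.2, 364.7, 35.4]
tcp_rot: [3.141, 0.0, 1.571]
contact_force: [0.7, 0.0, -0.7]
grip_width: 78.6
finger_force: 0.0
time: 31.0
tool_pos: [494.2, 244.2, 256.7]
tcp_rot: [3.14, -0.001, 1.569]
contact_force: [0.5, 0.6, 0.8]
grip_width: 92.0
finger_force: 0.0
wrist green [322.  87.] 533.62 352.15 539.15 355.5 58.22 54.25 -0.95 
wrist green [342.  72.] 553.07 365.71 553.21 365.76 26.98 25.57 0.78 
wrist green [322.  87.] 544.93 359.08 552.01 363.38 74.51 69.42 -0.95 
wrist green [342.  72.] 569.83 376.43 570.01 376.5 34.52 32.72 0.78 
top wood_brush_center 0.55 [262. 212.] 615.83 127.6 618.45 127.78 107.05 40.69 -0.07
top yellow_brush_center 0.53 [323. 218.] 590.28 -107.71 590.45 -107.37 109.71 42.6 -0.01
top jar_center 0.69 [298. 209.] 636.36 -16.73 637.52 -14.99 55.39 50.25 -0.02
top jar_center 0.56 [348. 214.] 614.14 -219.73 613.51 -218.77 51.47 50.01 -0.03
top jar_center 0.5 [379. 228.] 565.3 -328.58 565.38 -329.56 61.44 54.44 -1.12
top bottle_center 0.62 [373. 229.] 552.46 -307.53 554.84 -310.99 73.71 64.72 0.52
top blue_tray 0.68 [281. 168.] 814.94 58.5 816.34 58.15 179.19 81.79 0.05
top blue_tray 0.57 [155. 249.] 500.85 544.29 506.78 544.57 274.17 107.74 -0.13
top blue_tray 0.56 [228. 188.] 735.71 253.6 734.6 254.04 97.07 44.69 -0.18
top blue_tray 0.54 [262. 222.] 606.96 110.71 612.67 110.56 136.35 52.23 -0.4
top yellow_tray 0.67 [319. 221.] 587.19 -107.44 592.16 -109.54 132.44 67.24 -0.01
top red_dish 0.67 [373. 229.] 563.62 -320.21 566.49 -323.73 82.75 66.27 0.5
top bowl_center 0.86 [432. 249.] 472.25 -540.83 471.16 -540.9 129.11 124.37 0.74
top bowl_center 0.33 [154. 249.] 493.43 531.09 501.78 531.59 258.14 108.56 -0.12
top shoe_center 0.65 [154. 248.] 496.29 532.06 503.65 533.88 263.68 108.35 -0.12
```

View pics/fin.png

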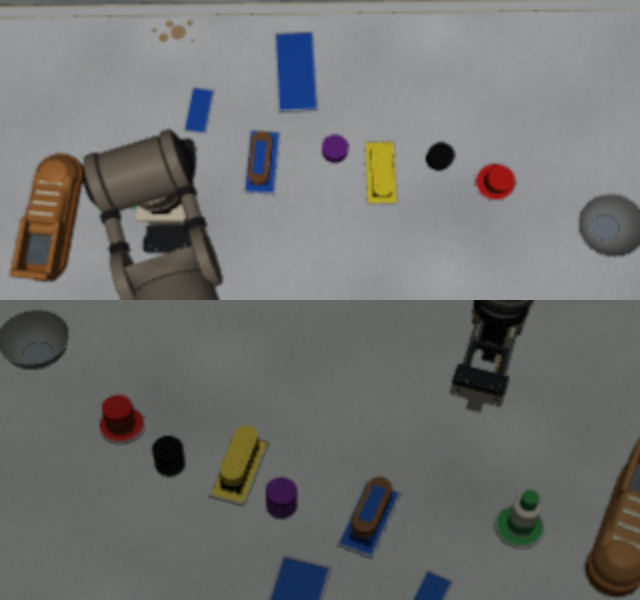

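View pics/w11.png

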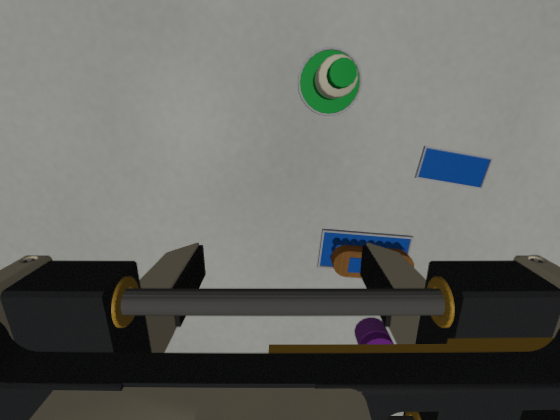

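The final views show all four items upright in their places: the jar in the red dish, the yellow brush in the yellow tray, the wood brush in the medium blue tray, and the bottle in the green dish (330,80). The bowl, shoe and decoys are where they were, and the robot is clear.

```bash
python3 -c "
from plant import bot
print(bot.close_job())"
```

```text
the job is handed in; nothing more can be done
None
```

The bench is tidied and the job handed in at about 31 s: the jar, both brushes and the bottle are upright in their own dishes and trays, and the final pictures show the bowl, shoe and look-alikes where they were.

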